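Roll the lip tube onto the display stripe

TASK

The small red-and-white striped lip tube lies on its side on the dark grey felt display mat, away from its place. With the fingertips, push its top sideways so that it rolls (turning over, not just sliding) across the mat and comes to rest centred on the white stripe, lying along it and within its ends. Do not lift the tube off the mat, and leave the two white balm tins (one on the mat, one with a yellow lid behind it), the black jar and the marker where they are.

Things in the scene. Friction and masses are not known exactly. Their poses are not given: they have to be found in the camera images.
- tube_mid (a point): centre of the loose lip tube: a cylinder 15 mm thick and 70 mm long, black ends, red-and-white middle, lying on its side on the mat. The point is on its axis half-way along, 7.6 mm above the mat's top. z runs along the tube; x and y turn as it rolls; x points down at the start. It starts 60 to 125 mm to one side or the other of the stripe, within about 6 degrees of parallel to it.
- stripe_mid (a point): the middle of the white printed stripe on the mat, at the height of the mat's top surface (4 mm above the counter). The stripe is flat, 120 mm long along its x axis and 6 mm wide along its y axis; z is up. The tube is to lie along x.
- felt_mat: dark grey felt mat with a pale stitched hem, fixed to the counter, 150 mm (x) by 280 mm (y) and 4 mm thick; origin at the centre of its underside, z up. The stripe runs along the mat's x, near the middle of its y.
- white_tin_mid (a point): centre of a round white balm tin with a cream lid, 40 mm across and 13 mm high, standing loose on the mat on the other side of the stripe from the tube; to be left alone
- black_jar_mid (a point): centre of an all-black screw-lid jar, 46 mm across and 40 mm high, standing loose on the counter just beyond the mat's far (+x) edge; to be left alone
- yellow_tin_mid (a point): centre of a round white balm tin with a yellow-green lid, 40 mm across and 13 mm high, standing loose on the counter just beyond the mat's far (+x) edge; to be left alone
- black_marker: black chalk marker, 87 mm long (x), 17 mm wide, 16 mm high, lying loose on the counter to the right of the mat; origin at the centre of its underside; to be left alone
- lip_tube: the same tube (14 to 26 g); origin at the centre of one end face, z along the tube to the other end. The felt stops it soon after it is let go. With a fingertip resting lightly on its top and moving without slip, the tube rolls half as far as the fingertip moves. Its soft-touch coating is grippy (friction about 1.4): pushed low from behind, it sticks to the finger and skids, or jams under it.

How it is judged:
On the way, in this order (a step that is already met when the one before it is completed fails the run):
1. the tube has rolled about half over (the side that was underneath is on top) (angle between tube_mid's own x axis and vertical below 0.9 rad), for 0.02 s.
2. the tube has rolled on to about a full turn (angle between tube_mid's own x axis and vertical above 2.2 rad), for 0.02 s.
At the end, for the whole second after the job is handed in: The tube lies at rest on the mat with its centre within 6 mm of the stripe's centre line and within 25 mm of its middle lengthwise (so the whole tube is within the stripe's ends), parallel to the stripe within 10 degrees; the two tins, black jar and marker within 10 mm of where they stood (y of tube_mid in the frame of stripe_mid between -0.006 and 0.006 m and x of tube_mid in the frame of stripe_mid between -0.025 and 0.025 m and z of tube_mid in the frame of stripe_mid between 0.004 and 0.011 m and angle between the z axis of tube_mid and the x axis of stripe_mid, either way round below 0.17 rad and linear speed of lip_tube below 0.01 m/s and distance of each of white_tin_mid, black_jar_mid, yellow_tin_mid, black_marker from where it was at the start of the episode below 0.01 m); the robot touches nothing.
It fails at once if the tube is lifted off the mat (z of tube_mid in the frame of stripe_mid above 0.02 m).
It fails at once if the white balm tin is disturbed (distance of white_tin_mid from where it was at the start of the episode above 0.012 m).
It fails at once if the black jar is disturbed (distance of black_jar_mid from where it was at the start of the episode above 0.012 m).
It fails at once if the yellow-lidded tin is disturbed (distance of yellow_tin_mid from where it was at the start of the episode above 0.012 m).
It fails at once if the black marker is disturbed (distance of black_marker from where it was at the start of the episode above 0.012 m).
It also fails if it takes over 67 s, if anything falls off the work surface, if the arm or the gripper's body presses on something with over 40 N, if the wrist force passes 120 N, or if a joint passes its speed limit or range.

ROBOT

A 7-joint arm with a two-finger parallel gripper is mounted at the origin on a cart in front of the work surface, level with it; the furniture and walls round the work are solid. World frame = base frame: x ahead of the robot, y to its left, z up, the work surface at z = 0. Lengths are in m, angles in rad, forces in N, time in s.
With the tool pointing down it reaches from about 0.425 to 1.025 m from the base axis. Payload 9.4 kg.
Tool frame: the origin (TCP) lies midway between the tips of the shut fingers; the grasp point (between the pads) lies 19 mm behind it (ctrl.grip_point_offset is the distance from the TCP to the grasp point, in m); z points along the fingers, y is the line along which they close (so a half turn about z gives the same grasp; the last joint's range is limited). The gripper opens to 85 mm and grips with 20 to 120 N. Pads are 22 mm wide; open, the fingers measure 114 mm over their backs; the gripper's body (76 mm by 85 mm) begins 54 mm behind the grasp point. The pads swing forward as they close: fully open they stand 13 mm farther back than shut.
Start: joints at [1.249, 0.599, -0.003, 1.599, 0.002, 0.943, -0.08], TCP at [0.176, -0.703, 0.231] pointing down, gripper open.
Joint ranges: [-2.57, 2.57], [-0.35, 1.97], [-1.29, 1.29], [0.11, 2.56], [-1.05, 4.19], [0.11, 1.86], [-2.63, 2.63]. Speed limits (rad/s): [2.22, 2.22, 3.01, 3.01, 3.14, 3.14, 3.14].

INTERFACE

Orientations are given as a rotation vector (axis times angle).
In Python, from station import ctrl, cams, finder gives the robot as it stands. The module is installed in compiled form; this text tells all that it offers.
- The arm moves only by the tool play_rows, never from a script. Its argument "plan" is a list of rows, each an object with "hand": the opening in per cent of the stroke, from 0 (shut) to 100 (fully open); "slide": the shift along the tool's x, y, z in cm, a list of three; "turn": the turn about the tool's z in degrees. In form: [{"hand": hand, "slide": [dx, dy, dz], "turn": turn}, ...]. A call has 1 to 8 rows; each row is the pose to reach, as a shift and turn from the pose commanded when the call began, along the tool's axes at that moment; what a row does not reach only later rows make up. A row lasts 1/10 s, in which the tool goes at most 50 mm and 8.59 degrees, less where a joint would pass 70% of its speed; a pose out of reach is approached as far as the arm can. A call with a gripper value outside its range is refused whole. The fingers move at their own pace and stop on an object; the grip force is fixed at half the most. Time passes only in rows, so rows that repeat a pose let the fingers close. It gives the time, the measured TCP pose, the force, the opening and the grip force at its end, in the units of the state.
- ctrl.get_obs(): the state, without advancing time (a new reading comes with each control period).
- cams.camera(name): name is "side" or "top"; returns a dict with "frame" (480x640x3 uint8, red, green, blue), "range_z" (480x640 float32, m along the optical axis (not along the pixel's ray), 0 where there is no reading), "camera_matrix" (3x3 intrinsics, pixels), "R" (3x3) and "t" (3): a world point X has camera coordinates R X + t. Camera axes: x right, y down, z forward; pixel columns grow to the right and rows downward; lengths in m; the calibration is good to about 2 mm. A picture is of the moment at which its call begins.
- ctrl.sign_off(): hands the job in; it is judged then, once.
Trained networks look in a picture, given as the dict that the camera call returned (one of the last four; its "shot" number tells which), for a name from the list of things; names that differ only in an ending like _2 or _b are one class to them, and where a whole thing is asked for, a point or a joint stands for the part that bears it (a point fixed in the world has none). Each returns a list of dicts, best first, with "p" (0 to 1); they miss things now and then, are a little off and sometimes report something else, mostly with a low value. They report only what shows in the picture. A call takes as long as a camera call.
- finder.look_for(picture, query): "bbox" ([left, top, right, bottom] in pixels, round what is visible of it).
- finder.tip_of(picture, query): "xy" ([column, row] in pixels: a listed point, or the origin of a listed thing).
The state is a dict: "t": time; "qpos": joint angles; "qvel": joint speeds; "effort": joint torques, N m; "tcp_pos": TCP position; "tcp_rot": TCP orientation; "wrist_force": force on the tool from outside, world axes, zero at the start; "ft_torque": the same for the moment, N m; "finger_gap": finger opening in m; "grip_force": force on a finger pad.
Only numpy, scipy, OpenCV 4.12 (cv2) and the standard library are available. Lean on these libraries where they do the work, as an engineer would, in place of code of your own. Each camera call takes 0.05 s, during which the arm holds its last target. There are 200 camera calls.

## Working session

There is one attempt and no reset: what is moved stays moved. The work goes in short steps, Python scripts to look and compute and a tool call to move; the robot and the scene stay as the last step left them, time stands still between calls to the robot, and variables do not carry over. Pictures are saved under pics/ and viewed, at most 10 in all, crops included, and the job is handed in when it is done.

Besides the shell and the picture viewer there is one more tool, called after "Request:" in YAML: its name, and indented under it one key for each argument. play_rows: Moves the arm, as the interface text tells. Its arguments: {"type":"object","properties":{"plan":{"type":"array"}},"required":["plan"]}

```bash
mkdir -p pics; cat > h.py <<'E'
import numpy as np, cv2
from station import ctrl, cams, finder
def snap(n,f=None):
    p=cams.camera(n)
    if f: cv2.imwrite('pics/'+f,p['frame'][:,:,::-1])
    return p
def ray(p,uv):
    d=np.linalg.inv(p['camera_matrix'])@np.array([uv[0],uv[1],1.]); R=p['R']
    return -R.T@p['t'], R.T@d
def at_z(p,uv,z):
    o,d=ray(p,uv); return o+d*(z-o[2])/d[2]
def tri(a,ua,b,ub):
    o1,d1=ray(a,ua);o2,d2=ray(b,ub)
    s=np.linalg.lstsq(np.c_[d1,-d2],o2-o1,rcond=None)[0]
    x,y=o1+s[0]*d1,o2+s[1]*d2
    return (x+y)/2,np.linalg.norm(x-y)
def dep(p,uv):
    u,v=int(round(uv[0])),int(round(uv[1])); o,d=ray(p,uv)
    return o+d*np.median(p['range_z'][v-1:v+2,u-1:u+2])
E
python3 - <<'E'
from h import *
np.set_printoptions(precision=4,suppress=True)
a=snap('top','top1.png');b=snap('side','side1.png')
print(ctrl.get_obs())
for q in ['tube_mid','stripe_mid','felt_mat','white_tin_mid','black_jar_mid','yellow_tin_mid','black_marker','lip_tube']:
    A=finder.tip_of(a,q);B=finder.tip_of(b,q)
    if A: print(q,'top',A[0]['xy'],A[0]['p'],dep(a,A[0]['xy']))
    if B: print(q,'side',B[0]['xy'],B[0]['p'],dep(b,B[0]['xy']))
    if A and B: print('  tri',*tri(a,A[0]['xy'],b,B[0]['xy']))
print(a['R'],a['t'],b['R'],b['t'])
E
```

```text
{'t': 0.1, 'qpos': array([ 1.2493,  0.6   , -0.0025,  1.6001,  0.0018,  0.9429, -0.0798]), 'qvel': array([-0.0009, -0.0007,  0.0004, -0.0023,  0.0031, -0.0006,  0.0013]), 'effort': array([  0.0055, -77.7993,   1.5701, -25.8627,   0.0126,   0.0055,
         0.    ]), 'tcp_pos': array([ 0.1756, -0.703 ,  0.2305]), 'tcp_rot': array([-3.1167, -0.3835,  0.0005]), 'wrist_force': array([ 0.4515, -0.1545, -0.1944]), 'ft_torque': array([0.0074, 0.0002, 0.0123]), 'grip_force': 0.0, 'finger_gap': 0.0852917786872383}
tube_mid top [235.5, 258.9] 0.83 [ 0.5477 -0.0804  0.0193]
tube_mid side [313.7, 400.9] 0.66 [ 0.4691 -0.5164  0.0149]
  tri [ 0.6196  0.1233 -1.1694] 0.042573130462054964
stripe_mid top [274.9, 268.6] 0.57 [ 0.5279 -0.1556  0.0044]
stripe_mid side [291.3, 245.3] 0.55 [ 0.5303 -0.1501  0.0024]
  tri [ 0.5284 -0.156   0.008 ] 0.0011782949572944467
felt_mat top [275.9, 268.5] 0.92 [ 0.5281 -0.1576  0.0045]
felt_mat side [293.8, 250.1] 0.77 [ 0.5314 -0.1667  0.0026]
  tri [ 0.5308 -0.1573 -0.0057] 0.005210314395739407
white_tin_mid top [317.8, 295.2] 0.53 [ 0.4745 -0.2399  0.0175]
whit
[... 231 characters left out ...]
67  0.0394]
  tri [ 0.6557 -0.123   0.0279] 0.0015917637126896128
yellow_tin_mid side [349.5, 270.2] 0.53 [ 0.6197 -0.2666  0.0103]
black_marker top [455.9, 295.4] 0.63 [ 0.4694 -0.5113  0.0165]
black_marker side [312.7, 400.2] 0.79 [ 0.4681 -0.5143  0.0139]
  tri [ 0.4688 -0.5128  0.0111] 0.0006554125991268673
lip_tube top [229.3, 272.8] 0.73 [ 0.5209 -0.068   0.0176]
lip_tube side [278.5, 223.1] 0.62 [ 0.5199 -0.0796  0.0119]
  tri [ 0.5218 -0.0649 -0.    ] 0.001466372957251617
[[-0.0164 -0.9996  0.0225]
 [-0.9966  0.0145 -0.0816]
 [ 0.0812 -0.0238 -0.9964]] [-0.2479  0.5848  0.8523] [[ 0.9534 -0.3015 -0.0087]
 [-0.2077 -0.6353 -0.7438]
 [ 0.2187  0.711  -0.6683]] [-0.6122  0.0163  0.9561]
```

View pics/top1.png

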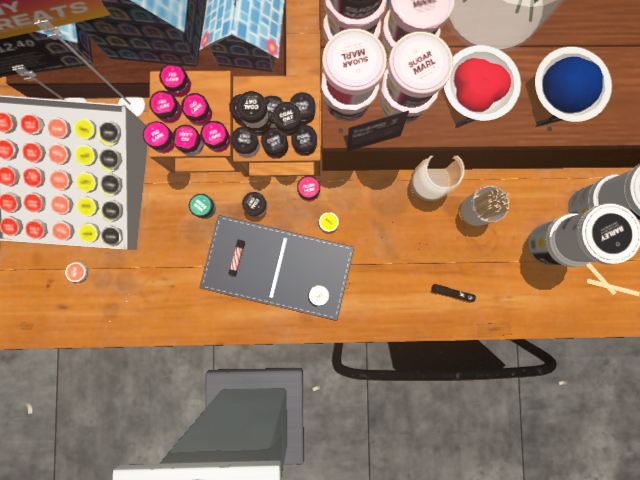

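View pics/side1.png

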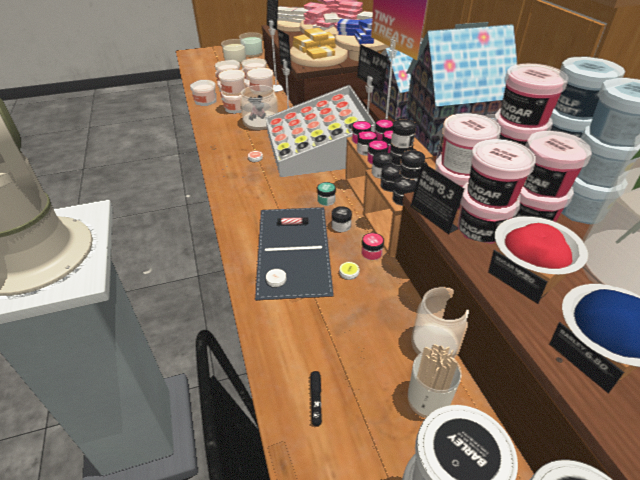

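The top view shows the mat with the tube at about (237,258), the stripe from (285,238) to (272,297), and the white tin at (318,296). The side view agrees, with the tube at (292,221) and the stripe along row 248. I'll segment both for precise lines.

```bash
cat > m.py <<'E'
from h import *
np.set_printoptions(precision=4,suppress=True)
def line(p,mask,z):
    n,l,st,c=cv2.connectedComponentsWithStats(mask.astype(np.uint8),connectivity=8)
    k=1+np.argmax(st[1:,4]); v,u=np.nonzero(l==k)
    P=np.array([at_z(p,(a,b),z)[:2] for a,b in zip(u,v)])
    m=P.mean(0); w,V=np.linalg.eigh(np.cov((P-m).T)); d=V[:,1]*np.sign(V[0,1]); s=(P-m)@d
    mid=m+d*(s.max()+s.min())/2
    t=(P-m)@V[:,0]
    return mid,d,np.ptp(s),np.ptp(t),len(u)
def meas(p,tb,sb,n):
    # tb/sb: boxes (l,t,r,b) for tube, stripe
    f=p['frame'].astype(int); H=cv2.cvtColor(p['frame'],cv2.COLOR_RGB2HSV)
    def box(b):
        m=np.zeros(f.shape[:2],bool); m[b[1]:b[3],b[0]:b[2]]=1; return m
    st=line(p,box(sb)&(f.min(2)>130),.004) if sb else None
    red=cv2.morphologyEx((((f[:,:,0]-f[:,:,2]>40)|(f.min(2)>130)) &box(tb)).astype(np.uint8),cv2.MORPH_CLOSE,np.ones((3,3)))
    tm=line(p,red,.0135)
    blk=cv2.morphologyEx((box(tb)&((f.max(2)<35)|(red>0))).astype(np.uint8),cv2.MORPH_CLOSE,np.ones((3,3)))
    tf=line(p,blk,.0116)
    for k,r in (('stripe',st),('red',tm),('whole',tf)):
        if r: print(n,k,r[0],'ang',np.degrees(np.arctan2(r[1][1],r[1][0])),'size',r[2:])
    return st,tm,tf
E
python3 - <<'E'
from m import *
a=snap('top');b=snap('side')
meas(a,(224,232,250,282),(262,230,294,304),'top')
meas(b,(270,212,316,230),(258,238,328,256),'side')
for q in ['stripe_mid','lip_tube','felt_mat']:
  print(q,[(x['bbox'],x['p']) for x in finder.look_for(a,q)[:1]],[(x['bbox'],x['p']) for x in finder.look_for(b,q)[:1]])
for q in ['tube_mid']:
  print([(x['xy'],x['p']) for x in finder.tip_of(a,q)[:2]],[(x['xy'],x['p']) for x in finder.tip_of(b,q)[:3]])
c=[cv2.resize(a['frame'][205:330,190:365],None,fx=4,fy=4,interpolation=0),cv2.resize(b['frame'][200:305,245:375],None,fx=4,fy=4,interpolation=0)]
cv2.imwrite('pics/c1.png',c[0][:,:,::-1])
print(a['range_z'][258,226:248], a['frame'][258,226:248].max(1),a['frame'][246,226:248].max(1))
# mat corners top
for uv in [(219,218),(353,245),(337,319),(202,288)]: print(at_z(a,uv,.004))
E
```

```text
top stripe [ 0.5361 -0.1657] ang -12.667960960840682 size (np.float64(0.13443748267314387), np.float64(0.05954863608629796), 623)
top red [ 0.5494 -0.0799] ang -15.036467533642478 size (np.float64(0.04556623942531375), np.float64(0.014799194224624446), 170)
top whole [ 0.5495 -0.0795] ang -15.03646753364245 size (np.float64(0.045663619314873116), np.float64(0.014830821673308774), 170)
side stripe [ 0.5314 -0.1609] ang -14.338839699196333 size (np.float64(0.11922721232333586), np.float64(0.009644268650859527), 170)
side red [ 0.5484 -0.0811] ang -17.75398537711601 size (np.float64(0.0455197414500903), np.float64(0.018194647596572265), 122)
side whole [ 0.5511 -0.0805] ang -17.351581305116774 size (np.float64(0.06295188855980342), np.float64(0.02143073660156243), 141)
stripe_mid [([271.5, 244.0, 285.7, 291.6], 0.64)] []
lip_tube [([225.8, 238.9, 244.0, 273.1], 0.78)] [([277.9, 219.8, 309.6, 227.4], 0.56)]
felt_mat [([198.7, 216.7, 355.6, 319.8], 0.6)] [([254.9, 205.6, 334.2, 302.0], 0.64)]
[([238.0, 257.9], 0.58)] [([294.0, 221.8], 0.64)]
[0.8949 0.8904 0.8929 0.8939 0.8942 0.894  0.8803 0.8813 0.8821 0.8806
 0.8798 0.8825 0.8823 0.885  0.8953 0.8947 0.8902 0.8929 0.8956 0.8932
 0.8946 0.8942] [119 119 120 120 120 121 165 234 238 250 253 240 221 187 116 113 123 123
 122 124 124 125] [120 122 121 121 123 122 123 122 123 103  97  92  76  66  62  60  56  59
 110 126 125 126]
[ 0.6306 -0.0449  0.004 ]
[ 0.5726 -0.3118  0.004 ]
[ 0.4267 -0.2771  0.004 ]
[ 0.492  -0.0119  0.004 ]
```

View pics/c1.png

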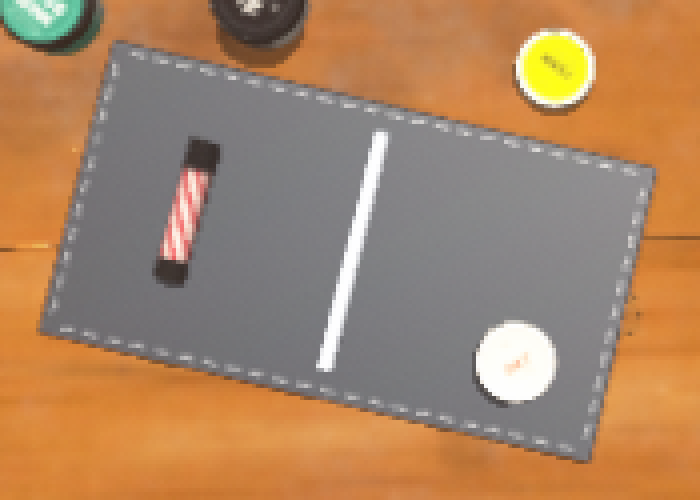

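The crop shows the tube at crop pixel (187,212), the stripe from (381,132) to (326,371), and the tin at (515,362). The mat grey is about 120, so I'll tighten the thresholds.

```bash
sed -i 's/def meas(p,tb,sb,n):/def meas(p,tb,sb,n,w=185,k=100):/; s/(f.min(2)>130),.004/(f.min(2)>w),.004/; s/|(f.min(2)>130))/|(f.min(2)>w-25))/; s/f.max(2)<35/f.max(2)<k/' m.py
python3 - <<'E'
from m import *
a=snap('top');b=snap('side')
print(b['frame'][218:226,270:316:3].max(2)); 
s,tr,tw=meas(a,(224,232,250,282),(262,230,294,304),'top')
meas(b,(272,214,314,229),(258,240,328,256),'side',140,38)
for c in (tr,tw):
  d=c[0]-s[0]; n=np.array([-s[1][1],s[1][0]]); print('along',d@s[1],'perp',d@n)
E
```

```text
[[ 90  89  91  58 171 227 224 241 252 250 235  53  51  92  90  90]
 [ 89  92  87  46 243 255 243 251 239 248 230  43  52  83  85  88]
 [ 89  88  91  42 255 243 250 238 244 230 239  44  47  88  90  86]
 [ 84  91  90  43 233 227 239 220 233 214 215  38  39  87  89  90]
 [ 93  87  76  39 179 218 189 203 172 193 148  36  35  84  89  86]
 [ 93  88  69  33 144 158 152 142 148 139 126  38  38  88  89  88]
 [ 86  89  71  37  90  98  84  79  79  59  59  53  48  88  90  87]
 [ 85  90  71  51  56  55  54  55  46  57  59  81  78  90  90  90]]
top stripe [ 0.5307 -0.1615] ang -14.172966550721819 size (np.float64(0.12047237666330979), np.float64(0.007207896560875438), 223)
top red [ 0.5496 -0.0799] ang -14.853824869565038 size (np.float64(0.045083421258579684), np.float64(0.014791647481067116), 169)
top whole [ 0.5504 -0.0802] ang -15.040540012673512 size (np.float64(0.07419797928913344), np.float64(0.01662547619141798), 294)
side stripe [ 0.5314 -0.1609] ang -14.25774916474063 size (np.float64(0.11922500604711529), np.float64(0.009100270912673531), 165)
side red [ 0.5484 -0.0811] ang -17.75398537711601 size (np.float64(0.0455197414500903), np.float64(0.018194647596572265), 122)
side whole [ 0.5524 -0.0807] ang -18.414238491720244 size (np.float64(0.0648307766068044), np.float64(0.021705714472313366), 135)
along -0.0015549494645242987 perp 0.08369161045556107
along -0.0007675264340556305 perp 0.0836638686075348
```

```bash
cat > g.py <<'E'
from h import *
from scipy.spatial.transform import Rotation as Ro
def goal(x,y,z,yawdeg=None):
    o=ctrl.get_obs(); R=Ro.from_rotvec(o['tcp_rot']).as_matrix()
    d=R.T@(np.array([x,y,z])-o['tcp_pos'])*100
    print('t',o['t'],'tcp',o['tcp_pos'].round(4),'F',o['wrist_force'].round(2),'gap',o['finger_gap'],'slide cm',d.round(2))
    yx=np.degrees(np.arctan2(R[1,0],R[0,0])); print('tool x yaw',yx.round(2),'tool y',R[:2,1].round(3),'q7',o['qpos'][6])
    if yawdeg is not None:
        w=(yawdeg-yx+90)%180-90; print('turn (tool z down): ',-w)
E
python3 -c "
from g import *
goal(.55,-.08,.10,-14.5)"
```

```text
t 1.5 tcp [ 0.1757 -0.7034  0.2313] F [1.08 0.03 0.43] gap 0.08533566479266784 slide cm [ 51.42 -51.41  13.13]
tool x yaw 14.03 tool y [ 0.242 -0.97 ] q7 -0.07978137306491702
turn (tool z down):  28.528690336699633
```

Request:
play_rows:
  plan:
    - {"hand": 0, "slide": [51.4, -51.4, 0], "turn": 28.5}
    - {"hand": 0, "slide": [51.4, -51.4, 0], "turn": 28.5}
    - {"hand": 0, "slide": [51.4, -51.4, 0], "turn": 28.5}
    - {"hand": 0, "slide": [51.4, -51.4, 0], "turn": 28.5}
    - {"hand": 0, "slide": [51.4, -51.4, 0], "turn": 28.5}
    - {"hand": 0, "slide": [51.4, -51.4, 0], "turn": 28.5}
    - {"hand": 0, "slide": [51.4, -51.4, 0], "turn": 28.5}
    - {"hand": 0, "slide": [51.4, -51.4, 0], "turn": 28.5}

```text
t: 2.3
tcp_pos: [0.3824, -0.3587, 0.2316]
tcp_rot: [3.116, -0.396, 0.001]
wrist_force: [0.7, 0.1, -0.4]
finger_gap: -0.0
grip_force: 0.0
```

```bash
python3 -c "
from g import *
goal(.55,-.08,.10,-14.5)"
```

```text
t 2.3 tcp [ 0.3824 -0.3587  0.2316] F [ 0.67  0.11 -0.42] gap -6.5516787175512e-06 slide cm [  9.25 -31.18  13.16]
tool x yaw -14.48 tool y [-0.25  -0.968] q7 -1.1124117757504515
turn (tool z down):  0.023404314594060338
```

Request:
play_rows:
  plan:
    - {"hand": 0, "slide": [9.25, -32, 0], "turn": 0}
    - {"hand": 0, "slide": [9.25, -32, 0], "turn": 0}
    - {"hand": 0, "slide": [9.25, -32, 3], "turn": 0}
    - {"hand": 0, "slide": [9.25, -32, 7], "turn": 0}
    - {"hand": 0, "slide": [9.25, -32, 10], "turn": 0}
    - {"hand": 0, "slide": [9.25, -32, 13], "turn": 0}
    - {"hand": 0, "slide": [9.25, -32, 15], "turn": 0}
    - {"hand": 0, "slide": [9.25, -32, 17], "turn": 0}

```text
t: 3.1
tcp_pos: [0.552, -0.0733, 0.0659]
tcp_rot: [-3.116, 0.392, -0.005]
wrist_force: [1.2, -0.1, -1.4]
finger_gap: -0.0004
grip_force: 0.0
```

```bash
python3 -c "
from g import *
goal(.5476,-.0706,.0192,-14.5)"
```

```text
t 3.1 tcp [ 0.552  -0.0733  0.0659] F [ 1.2  -0.06 -1.36] gap -0.0004368474575225287 slide cm [-0.51 -0.14  4.67]
tool x yaw -14.34 tool y [-0.248 -0.969] q7 -1.7068254901639892
turn (tool z down):  0.16033474368013856
```

Request:
play_rows:
  plan:
    - {"hand": 0, "slide": [0, -0.3, 2], "turn": 0}
    - {"hand": 0, "slide": [0, -0.3, 3], "turn": 0}
    - {"hand": 0, "slide": [0, -0.3, 3], "turn": 0}
    - {"hand": 0, "slide": [0, -0.3, 3], "turn": 0}
    - {"hand": 0, "slide": [0, -0.3, 3], "turn": 0}

```text
t: 3.6
tcp_pos: [0.5512, -0.0739, 0.038]
tcp_rot: [3.116, -0.398, 0.004]
wrist_force: [0.8, 0.2, 0.9]
finger_gap: 0.0004
grip_force: 0.0
```

```bash
python3 -c "
from g import *
goal(.5525,-.0703,.0192,-14.5)
p=snap('side');c=cv2.resize(p['frame'][180:300,230:390],None,fx=4,fy=4);cv2.imwrite('pics/s2.png',c[:,:,::-1])
goal(.5525,-.0703,.0192,-14.5)
"
```

```text
t 3.6 tcp [ 0.5512 -0.0739  0.038 ] F [0.77 0.25 0.93] gap 0.0004233432017646805 slide cm [ 0.03 -0.38  1.88]
tool x yaw -14.55 tool y [-0.251 -0.968] q7 -1.7063495183379238
turn (tool z down):  -0.0489015470546974
t 3.65 tcp [ 0.5512 -0.0737  0.038 ] F [-0.7  -0.19  1.39] gap 0.00034974727690989527 slide cm [ 0.04 -0.36  1.88]
tool x yaw -14.54 tool y [-0.251 -0.968] q7 -1.7063268384921502
turn (tool z down):  -0.03823672408978496
```

View pics/s2.png

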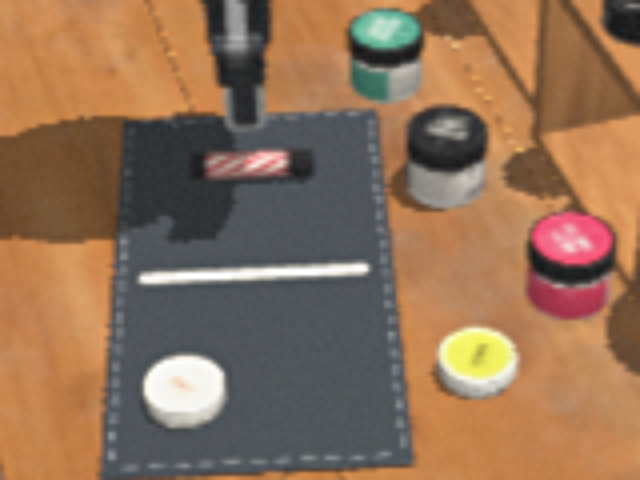

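The side view shows the fingertip hovering just behind the tube, with the tube at crop (250,163) and the stripe along row 272. Now I'll come down gently to find contact.

Request:
play_rows:
  plan:
    - {"hand": 0, "slide": [0, -0.2, 1.0], "turn": 0}
    - {"hand": 0, "slide": [0, -0.2, 1.6], "turn": 0}
    - {"hand": 0, "slide": [0, -0.2, 1.75], "turn": 0}
    - {"hand": 0, "slide": [0, -0.2, 1.8], "turn": 0}
    - {"hand": 0, "slide": [0, -0.2, 1.85], "turn": 0}
    - {"hand": 0, "slide": [0, -0.2, 1.85], "turn": 0}

```text
t: 4.25
tcp_pos: [0.5512, -0.0706, 0.0185]
tcp_rot: [-3.116, 0.395, -0.001]
wrist_force: [-1.3, 1.7, 11.6]
finger_gap: -0.0003
grip_force: 6.0
```

Request:
play_rows:
  plan:
    - {"hand": 0, "slide": [0, 0.3, -0.02], "turn": 0}
    - {"hand": 0, "slide": [0, 0.7, -0.02], "turn": 0}
    - {"hand": 0, "slide": [0, 1.1, -0.02], "turn": 0}
    - {"hand": 0, "slide": [0, 1.5, -0.02], "turn": 0}
    - {"hand": 0, "slide": [0, 1.8, -0.02], "turn": 0}
    - {"hand": 0, "slide": [0, 2.0, -0.02], "turn": 0}
    - {"hand": 0, "slide": [0, 2.0, -0.02], "turn": 0}

```text
t: 4.95
tcp_pos: [0.5458, -0.0906, 0.019]
tcp_rot: [-3.116, 0.396, 0.0]
wrist_force: [-3.3, -0.1, 14.6]
finger_gap: 0.0003
grip_force: 7.6
```

```bash
python3 -c "
from g import *
goal(.5525,-.0703,.0192,-14.5)
p=snap('side');c=cv2.resize(p['frame'][180:300,230:390],None,fx=4,fy=4);cv2.imwrite('pics/s3.png',c[:,:,::-1])
print([(x['xy'],x['p'],at_z(p,x['xy'],.0116)) for x in finder.tip_of(p,'tube_mid')[:2]])
"
```

```text
t 4.95 tcp [ 0.5458 -0.0906  0.019 ] F [-3.33 -0.13 14.58] gap 0.00026097246599437454 slide cm [ 0.14 -2.14 -0.02]
tool x yaw -14.49 tool y [-0.25  -0.968] q7 -1.6829784344211138
turn (tool z down):  0.005069006067145665
[([292.4, 227.3], 0.73, array([ 0.54574074, -0.10316666,  0.0116    ]))]
```

View pics/s3.png

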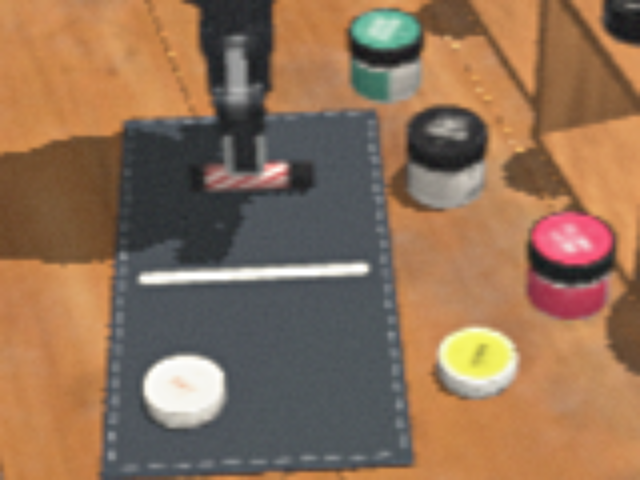

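The tube is rolling: it is now at crop row 177, down from 163, and still parallel. I'll finish the stroke, lift, and measure.

Request:
play_rows:
  plan:
    - {"hand": 0, "slide": [0, 0.4, -0.01], "turn": 0}
    - {"hand": 0, "slide": [0, 0.8, -0.01], "turn": 0}
    - {"hand": 0, "slide": [0, 1.2, -0.01], "turn": 0}
    - {"hand": 0, "slide": [0, 1.5, -0.01], "turn": 0}
    - {"hand": 0, "slide": [0, 1.6, -0.01], "turn": 0}
    - {"hand": 0, "slide": [0, 1.6, -0.01], "turn": 0}
    - {"hand": 0, "slide": [0, 1.6, -0.5], "turn": 0}
    - {"hand": 0, "slide": [0, 0.6, -1.5], "turn": 0}

```text
t: 5.85
tcp_pos: [0.5442, -0.0969, 0.033]
tcp_rot: [3.116, -0.399, -0.002]
wrist_force: [0.0, 0.6, 0.3]
finger_gap: 0.0
grip_force: 0.0
```

Request:
play_rows:
  plan:
    - {"hand": 0, "slide": [0, -3.0, -1.0], "turn": 0}
    - {"hand": 0, "slide": [0, -5.0, -1.0], "turn": 0}
    - {"hand": 0, "slide": [0, -5.0, -1.0], "turn": 0}

```text
t: 6.15
tcp_pos: [0.5588, -0.0431, 0.0442]
tcp_rot: [-3.115, 0.387, -0.003]
wrist_force: [-0.2, -0.6, 0.1]
finger_gap: 0.0
grip_force: 0.0
```

```bash
cat > tb.py <<'E'
from m import *
from g import goal
S=np.array([.531,-.161]); e=np.array([.9694,-.2453]); n=np.array([.2453,.9694])
def tube(w=140,k=38,save=None):
    p=snap('side',save); r=finder.tip_of(p,'tube_mid'); 
    for x in r[:2]:
        u,v=map(int,x['xy']); P=at_z(p,x['xy'],.0116)[:2]; print('net',x['p'],P,'along',(P-S)@e,'perp',(P-S)@n)
    u,v=map(int,r[0]['xy'])
    _,tm,tw=meas(p,(u-22,v-8,u+22,v+9),None,'side',w,k)
    for t in (tm,tw): print('along',(t[0]-S)@e,'perp',(t[0]-S)@n)
    goal(.5525,-.0703,.0192,-14.5)
if __name__=='__main__': tube()
E
python3 tb.py
```

```text
net 0.49 [ 0.5417 -0.1116] along -0.001771982403492917 perp 0.050492358662366774
side red [ 0.5438 -0.0988] ang -15.099386052969903 size (np.float64(0.04445403241488056), np.float64(0.02104759200952655), 119)
side whole [ 0.5471 -0.0983] ang -17.902995132525106 size (np.float64(0.06517585859151773), np.float64(0.020962342002180445), 146)
along -0.0028319448147261623 perp 0.06348908390106606
along 0.00023450703023627793 perp 0.06474925782660605
t 6.25 tcp [ 0.5575 -0.0466  0.0437] F [-1.28 -1.28  0.65] gap -0.00020713919310669926 slide cm [0.1  2.42 2.45]
tool x yaw -14.36 tool y [-0.248 -0.969] q7 -1.7412448782589416
turn (tool z down):  0.14129616291832292
```

```bash
python3 -c "
from g import *
goal(.549,-.0882,.0187,-14.5)"
```

```text
t 6.25 tcp [ 0.5575 -0.0466  0.0437] F [-1.28 -1.28  0.65] gap -0.00020713919310669926 slide cm [0.21 4.24 2.5 ]
tool x yaw -14.36 tool y [-0.248 -0.969] q7 -1.7412448782589416
turn (tool z down):  0.14129616291832292
```

Request:
play_rows:
  plan:
    - {"hand": 0, "slide": [0.2, 2.2, 0.5], "turn": 0}
    - {"hand": 0, "slide": [0.2, 4.2, 1.0], "turn": 0}
    - {"hand": 0, "slide": [0.2, 4.2, 1.5], "turn": 0}
    - {"hand": 0, "slide": [0.2, 4.2, 1.8], "turn": 0}
    - {"hand": 0, "slide": [0.2, 4.2, 1.8], "turn": 0}
    - {"hand": 0, "slide": [0.2, 4.2, 1.8], "turn": 0}

```text
t: 6.85
tcp_pos: [0.5487, -0.0882, 0.0252]
tcp_rot: [-3.116, 0.394, 0.0]
wrist_force: [-0.8, 0.2, 0.7]
finger_gap: -0.0001
grip_force: 0.0
```

```bash
python3 -c "
from g import *
goal(.549,-.0882,.0187,-14.5)"
```

```text
t 6.85 tcp [ 0.5487 -0.0882  0.0252] F [-0.81  0.2   0.71] gap -7.034067610245967e-05 slide cm [ 0.03 -0.01  0.65]
tool x yaw -14.42 tool y [-0.249 -0.968] q7 -1.6853886648926808
turn (tool z down):  0.0776933106006652
```

Request:
play_rows:
  plan:
    - {"hand": 0, "slide": [0, 0, 0.5], "turn": 0}
    - {"hand": 0, "slide": [0, 0, 0.63], "turn": 0}
    - {"hand": 0, "slide": [0, 0, 0.65], "turn": 0}
    - {"hand": 0, "slide": [0, 0.3, 0.65], "turn": 0}
    - {"hand": 0, "slide": [0, 0.7, 0.65], "turn": 0}
    - {"hand": 0, "slide": [0, 1.1, 0.65], "turn": 0}
    - {"hand": 0, "slide": [0, 1.5, 0.65], "turn": 0}
    - {"hand": 0, "slide": [0, 1.9, 0.65], "turn": 0}

```text
t: 7.65
tcp_pos: [0.5435, -0.1076, 0.0191]
tcp_rot: [3.117, -0.396, -0.0]
wrist_force: [-0.5, 0.9, 7.7]
finger_gap: 0.0
grip_force: 3.5
```

Request:
play_rows:
  plan:
    - {"hand": 0, "slide": [0, 0.4, 0], "turn": 0}
    - {"hand": 0, "slide": [0, 0.8, 0], "turn": 0}
    - {"hand": 0, "slide": [0, 1.2, 0], "turn": 0}
    - {"hand": 0, "slide": [0, 1.6, 0], "turn": 0}
    - {"hand": 0, "slide": [0, 1.9, 0], "turn": 0}
    - {"hand": 0, "slide": [0, 1.9, 0], "turn": 0}
    - {"hand": 0, "slide": [0, 1.9, -0.5], "turn": 0}
    - {"hand": 0, "slide": [0, 1.0, -1.5], "turn": 0}

```text
t: 8.45
tcp_pos: [0.5407, -0.1177, 0.0336]
tcp_rot: [3.116, -0.398, -0.002]
wrist_force: [-0.4, 0.5, 0.3]
finger_gap: -0.0003
grip_force: 0.0
```

Request:
play_rows:
  plan:
    - {"hand": 0, "slide": [0, -3.0, -1.0], "turn": 0}
    - {"hand": 0, "slide": [0, -5.0, -1.0], "turn": 0}
    - {"hand": 0, "slide": [0, -5.0, -1.0], "turn": 0}
    - {"hand": 0, "slide": [0, -5.0, -1.0], "turn": 0}

```text
t: 8.85
tcp_pos: [0.554, -0.0676, 0.0443]
tcp_rot: [-3.117, 0.393, -0.001]
wrist_force: [-0.3, -1.1, -0.2]
finger_gap: -0.0002
grip_force: 0.0
```

```bash
python3 tb.py
```

```text
net 0.78 [ 0.5412 -0.1225] along 0.0005012019661077372 perp 0.03979768411514402
side red [ 0.5391 -0.1171] ang -13.96730706294318 size (np.float64(0.04384081968883237), np.float64(0.021965648896698248), 129)
side whole [ 0.5412 -0.116 ] ang -18.529816050225627 size (np.float64(0.0624301614953492), np.float64(0.020712768314627712), 161)
along -0.0029458175921391844 perp 0.044510450672979145
along -0.0011110458206842549 perp 0.04610520931669074
t 8.95 tcp [ 0.5536 -0.0691  0.044 ] F [ 0.28 -0.77 -0.71] gap -0.00015038337787440164 slide cm [-0.07  0.14  2.48]
tool x yaw -14.5 tool y [-0.25  -0.968] q7 -1.7146692928365301
turn (tool z down):  0.002725777001231222
```

Request:
play_rows:
  plan:
    - {"hand": 0, "slide": [0, 2.2, 0.5], "turn": 0}
    - {"hand": 0, "slide": [0, 3.9, 1.0], "turn": 0}
    - {"hand": 0, "slide": [0, 3.9, 1.5], "turn": 0}
    - {"hand": 0, "slide": [0, 3.9, 1.8], "turn": 0}
    - {"hand": 0, "slide": [0, 3.9, 1.8], "turn": 0}
    - {"hand": 0, "slide": [0, 3.9, 1.8], "turn": 0}

```text
t: 9.55
tcp_pos: [0.5442, -0.1056, 0.0256]
tcp_rot: [-3.116, 0.394, 0.0]
wrist_force: [0.4, -0.4, 0.1]
finger_gap: 0.0002
grip_force: 0.0
```

Request:
play_rows:
  plan:
    - {"hand": 0, "slide": [0, 0, 0.5], "turn": 0}
    - {"hand": 0, "slide": [0, 0, 0.66], "turn": 0}
    - {"hand": 0, "slide": [0, 0, 0.69], "turn": 0}
    - {"hand": 0, "slide": [0, 0.3, 0.69], "turn": 0}
    - {"hand": 0, "slide": [0, 0.7, 0.69], "turn": 0}
    - {"hand": 0, "slide": [0, 1.1, 0.69], "turn": 0}
    - {"hand": 0, "slide": [0, 1.5, 0.69], "turn": 0}
    - {"hand": 0, "slide": [0, 1.9, 0.69], "turn": 0}

```text
t: 10.35
tcp_pos: [0.5388, -0.1252, 0.0192]
tcp_rot: [3.116, -0.396, -0.0]
wrist_force: [-1.6, 1.5, 5.9]
finger_gap: -0.0
grip_force: 2.9
```

Request:
play_rows:
  plan:
    - {"hand": 0, "slide": [0, 0.4, 0], "turn": 0}
    - {"hand": 0, "slide": [0, 0.8, 0], "turn": 0}
    - {"hand": 0, "slide": [0, 1.2, 0], "turn": 0}
    - {"hand": 0, "slide": [0, 1.6, 0], "turn": 0}
    - {"hand": 0, "slide": [0, 1.9, 0], "turn": 0}
    - {"hand": 0, "slide": [0, 1.9, 0], "turn": 0}
    - {"hand": 0, "slide": [0, 1.9, -0.5], "turn": 0}
    - {"hand": 0, "slide": [0, 1.0, -1.5], "turn": 0}

```text
t: 11.15
tcp_pos: [0.5363, -0.1351, 0.0338]
tcp_rot: [3.116, -0.398, -0.002]
wrist_force: [-0.2, 0.7, 0.2]
finger_gap: 0.0
grip_force: 0.0
```

Request:
play_rows:
  plan:
    - {"hand": 0, "slide": [0, -3.0, -1.0], "turn": 0}
    - {"hand": 0, "slide": [0, -5.0, -1.0], "turn": 0}
    - {"hand": 0, "slide": [0, -5.0, -1.0], "turn": 0}
    - {"hand": 0, "slide": [0, -5.0, -1.0], "turn": 0}

```text
t: 11.55
tcp_pos: [0.5496, -0.085, 0.0444]
tcp_rot: [-3.117, 0.393, -0.001]
wrist_force: [-0.7, -0.5, 0.5]
finger_gap: -0.0001
grip_force: 0.0
```

```bash
python3 tb.py
```

```text
net 0.55 [ 0.5371 -0.1421] along 0.0013073392872433834 perp 0.01981397691472857
side red [ 0.5341 -0.1362] ang -13.202923124089757 size (np.float64(0.043444064722234575), np.float64(0.021970882608611495), 133)
side whole [ 0.5304 -0.133 ] ang -12.993469619254736 size (np.float64(0.05222012466664113), np.float64(0.02212892796646703), 159)
along -0.003084788555967364 perp 0.02484984121298177
along -0.007451311514810684 perp 0.026960289873937306
t 11.65 tcp [ 0.5491 -0.0865  0.0441] F [ 0.56 -0.59 -0.05] gap 0.000123406696592606 slide cm [-0.08 -1.66  2.49]
tool x yaw -14.5 tool y [-0.25  -0.968] q7 -1.6924579311166539
turn (tool z down):  -0.001702603088261867
```

```bash
python3 - <<'E'
from tb import *
a=snap('top');
c=np.hstack([cv2.resize(a['frame'][205:330,190:290],None,fx=4,fy=4,interpolation=0)])
cv2.imwrite('pics/c4.png',c[:,:,::-1])
print(finder.tip_of(a,'tube_mid')[:2])
E
```

```text
[{'xy': [261.2, 265.8], 'p': 0.75}]
```

View pics/c4.png

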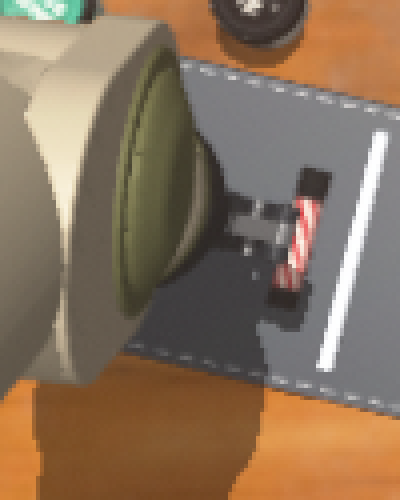

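The crop shows the tube parallel to the stripe and about 26 mm short of it, with its centre at crop (302,238) and the stripe at about (357,238) there. Next stroke.

Request:
play_rows:
  plan:
    - {"hand": 0, "slide": [0, 2.2, 0.5], "turn": 0}
    - {"hand": 0, "slide": [0, 4.0, 1.0], "turn": 0}
    - {"hand": 0, "slide": [0, 4.0, 1.5], "turn": 0}
    - {"hand": 0, "slide": [0, 4.0, 1.8], "turn": 0}
    - {"hand": 0, "slide": [0, 4.0, 1.8], "turn": 0}
    - {"hand": 0, "slide": [0, 4.0, 1.8], "turn": 0}

```text
t: 12.35
tcp_pos: [0.5395, -0.1239, 0.0257]
tcp_rot: [-3.116, 0.394, 0.0]
wrist_force: [-0.7, 0.8, 0.3]
finger_gap: 0.0004
grip_force: 0.0
```

Request:
play_rows:
  plan:
    - {"hand": 0, "slide": [0, 0, 0.5], "turn": 0}
    - {"hand": 0, "slide": [0, 0, 0.66], "turn": 0}
    - {"hand": 0, "slide": [0, 0, 0.69], "turn": 0}
    - {"hand": 0, "slide": [0, 0.3, 0.69], "turn": 0}
    - {"hand": 0, "slide": [0, 0.7, 0.69], "turn": 0}
    - {"hand": 0, "slide": [0, 1.1, 0.69], "turn": 0}
    - {"hand": 0, "slide": [0, 1.5, 0.69], "turn": 0}
    - {"hand": 0, "slide": [0, 1.9, 0.69], "turn": 0}

```text
t: 13.15
tcp_pos: [0.5341, -0.1437, 0.0192]
tcp_rot: [3.116, -0.396, -0.001]
wrist_force: [-2.5, 1.7, 6.2]
finger_gap: -0.0002
grip_force: 3.3
```

Request:
play_rows:
  plan:
    - {"hand": 0, "slide": [0, 0.4, 0], "turn": 0}
    - {"hand": 0, "slide": [0, 0.8, 0], "turn": 0}
    - {"hand": 0, "slide": [0, 1.2, 0], "turn": 0}
    - {"hand": 0, "slide": [0, 1.5, 0], "turn": 0}
    - {"hand": 0, "slide": [0, 1.7, 0], "turn": 0}
    - {"hand": 0, "slide": [0, 1.7, 0], "turn": 0}
    - {"hand": 0, "slide": [0, 1.7, -0.5], "turn": 0}
    - {"hand": 0, "slide": [0, 1.0, -1.5], "turn": 0}

```text
t: 13.95
tcp_pos: [0.532, -0.1534, 0.0338]
tcp_rot: [3.116, -0.398, -0.001]
wrist_force: [0.6, -0.4, 0.2]
finger_gap: 0.0
grip_force: 0.0
```

Request:
play_rows:
  plan:
    - {"hand": 0, "slide": [0, -3.0, -1.0], "turn": 0}
    - {"hand": 0, "slide": [0, -6.0, -1.0], "turn": 0}
    - {"hand": 0, "slide": [0, -6.0, -1.0], "turn": 0}
    - {"hand": 0, "slide": [0, -6.0, -1.0], "turn": 0}
    - {"hand": 0, "slide": [0, -6.0, -1.0], "turn": 0}

```text
t: 14.45
tcp_pos: [0.547, -0.0952, 0.0442]
tcp_rot: [3.116, -0.396, 0.001]
wrist_force: [0.4, 0.0, -0.4]
finger_gap: 0.0003
grip_force: 0.0
```

```bash
python3 - <<'E'
from tb import *
tube()
a=snap('top');b=snap('side')
c=np.hstack([cv2.resize(a['frame'][225:310,230:300],None,fx=5,fy=5,interpolation=0),cv2.resize(b['frame'][205:290,250:340],None,fx=5,fy=5,interpolation=0)])
cv2.imwrite('pics/c5.png',c[:,:,::-1])
x=finder.tip_of(a,'tube_mid')[0]['xy'];P=at_z(a,x,.0116)[:2]-S;print(x,P@e,P@n)
E
```

```text
net 0.77 [ 0.5296 -0.1613] along -0.001305473434473239 perp -0.0006110502364413924
side red [ 0.5281 -0.1629] ang -15.269588098246887 size (np.float64(0.09018583827091645), np.float64(0.03344696004865429), 284)
side whole [ 0.5287 -0.1606] ang -16.449694241961883 size (np.float64(0.09040038331672454), np.float64(0.034142941692014005), 316)
along -0.0023789483779375533 perp -0.0025307380348047683
along -0.002341828472984622 perp -0.00016409592221409188
t 14.55 tcp [ 0.5468 -0.0957  0.044 ] F [ 0.7   0.93 -0.99] gap -4.9216653307188544e-05 slide cm [-0.09 -2.61  2.48]
tool x yaw -14.55 tool y [-0.251 -0.968] q7 -1.681933046411148
turn (tool z down):  -0.0514958792474971
[276.2, 267.7] -0.0019927635923927575 0.0017537271734504528
```

View pics/c5.png

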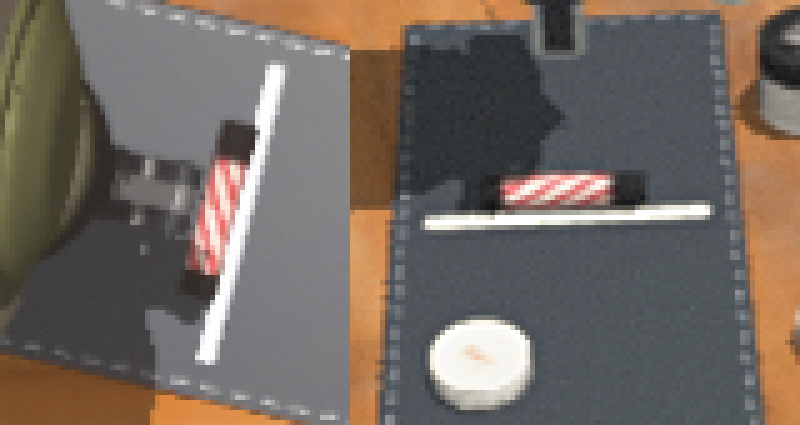

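The crops show the tube parallel to the stripe and about 8.5 mm short of it: in the top view its centre is at (218,207) and the stripe at 244. One short last stroke of about 17 mm of finger travel.

Request:
play_rows:
  plan:
    - {"hand": 0, "slide": [0, 3.0, 0.5], "turn": 0}
    - {"hand": 0, "slide": [0, 5.4, 1.0], "turn": 0}
    - {"hand": 0, "slide": [0, 5.4, 1.5], "turn": 0}
    - {"hand": 0, "slide": [0, 5.4, 1.8], "turn": 0}
    - {"hand": 0, "slide": [0, 5.4, 1.8], "turn": 0}
    - {"hand": 0, "slide": [0, 5.4, 1.8], "turn": 0}

```text
t: 15.3
tcp_pos: [0.5338, -0.1461, 0.0259]
tcp_rot: [-3.116, 0.394, 0.0]
wrist_force: [-0.1, -0.5, -0.4]
finger_gap: -0.0
grip_force: 0.0
```

Request:
play_rows:
  plan:
    - {"hand": 0, "slide": [0, 0, 0.5], "turn": 0}
    - {"hand": 0, "slide": [0, 0, 0.66], "turn": 0}
    - {"hand": 0, "slide": [0, 0, 0.69], "turn": 0}
    - {"hand": 0, "slide": [0, 0.3, 0.69], "turn": 0}
    - {"hand": 0, "slide": [0, 0.7, 0.69], "turn": 0}
    - {"hand": 0, "slide": [0, 1.1, 0.69], "turn": 0}
    - {"hand": 0, "slide": [0, 1.5, 0.69], "turn": 0}
    - {"hand": 0, "slide": [0, 1.7, 0.69], "turn": 0}

```text
t: 16.1
tcp_pos: [0.529, -0.1639, 0.0192]
tcp_rot: [3.116, -0.396, -0.0]
wrist_force: [-1.4, 1.6, 5.7]
finger_gap: 0.0001
grip_force: 2.9
```

Request:
play_rows:
  plan:
    - {"hand": 0, "slide": [0, 0, 0], "turn": 0}
    - {"hand": 0, "slide": [0, 0, 0], "turn": 0}
    - {"hand": 0, "slide": [0, 0, -0.5], "turn": 0}
    - {"hand": 0, "slide": [0, 0, -1.5], "turn": 0}
    - {"hand": 0, "slide": [0, -3, -2.5], "turn": 0}
    - {"hand": 0, "slide": [0, -6, -2.5], "turn": 0}
    - {"hand": 0, "slide": [0, -8, -2.5], "turn": 0}
    - {"hand": 0, "slide": [0, -8, -2.5], "turn": 0}

```text
t: 16.9
tcp_pos: [0.5505, -0.0825, 0.0447]
tcp_rot: [-3.116, 0.388, -0.002]
wrist_force: [0.4, -0.1, 0.3]
finger_gap: -0.0001
grip_force: 0.0
```

```bash
python3 - <<'E'
from tb import *
a=snap('top');b=snap('side')
c=np.hstack([cv2.resize(a['frame'][225:310,230:300],None,fx=5,fy=5,interpolation=0),cv2.resize(b['frame'][205:290,250:340],None,fx=5,fy=5,interpolation=0)])
cv2.imwrite('pics/c6.png',c[:,:,::-1])
for p in (a,b):
  x=finder.tip_of(p,'tube_mid')[0]['xy'];P=at_z(p,x,.0116)[:2]-S;print(x,P@e,P@n)
goal(.5,0,0)
E
```

```text
[279.1, 268.5] -0.002210717289029154 -0.0041649165684290975
[292.9, 246.8] 0.0003264019681906949 -0.004827885941924851
t 17.1 tcp [ 0.549  -0.0873  0.0443] F [ 0.54  0.02 -0.63] gap -8.079942406552735e-05 slide cm [-6.93 -7.22  4.42]
tool x yaw -14.54 tool y [-0.251 -0.968] q7 -1.6939123809991112
```

View pics/c6.png

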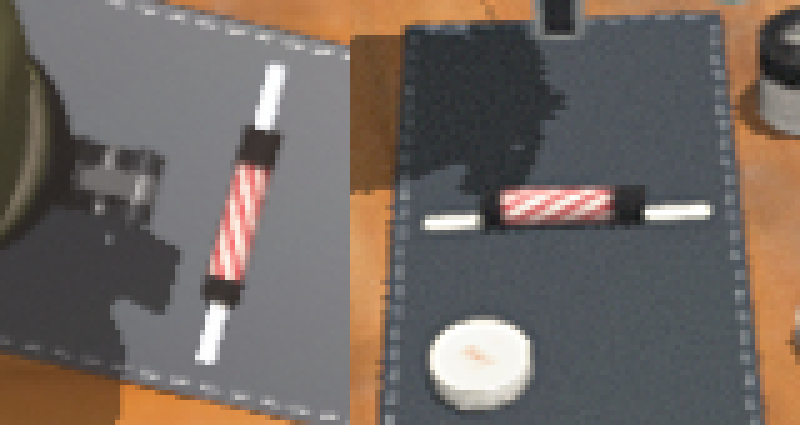

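The last crops show the tube lying on the stripe: in the top view its centre is at (241,216) against the stripe at about (241,216). White shows almost equally at both ends, and the gripper is clear. I'm handing it in.

```bash
python3 -c "
from station import ctrl
print(ctrl.sign_off())"
```

```text
the job is handed in; nothing more can be done
None
```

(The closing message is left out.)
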